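# Load the spacer rings into the magazine tube

## Robot

A 6-joint arm with a two-finger parallel gripper is mounted at the origin on a cart in front of the work surface, level with it; the furniture and walls round the work are solid. World frame = base frame: x ahead of the robot, y to its left, z up, the work surface at z = 0. Lengths are in m, angles in rad, forces in N, time in s.
With the tool pointing down it reaches from about 0.35 to 0.975 m from the base axis. Payload 17.4 kg.
Tool frame: the origin (TCP) lies at the very end of the fingers, on their centre line; the grasp point (between the pads) lies 19 mm behind it; z points along the fingers, y is the direction in which the jaws open and shut (so a half turn about z gives the same grasp; the last joint's range is limited). The gripper opens to 85 mm and grips with 20 to 120 N. Pads are 22 mm wide; open, the fingers measure 114 mm over their backs; the gripper's body (76 mm by 85 mm) begins 54 mm behind the grasp point. The pads swing forward as they close: fully open they stand 13 mm farther back than shut.
Start: joints at [1.11, 0.116, 1.442, -0, 1.584, -0.038], TCP at [0.277, 0.616, 0.231] pointing down, gripper open.
Joint ranges: [-2.83, 2.83], [-0.83, 2.19], [0.07, 2.5], [-1.14, 4.28], [0.01, 3], [-2.97, 2.97]. Speed limits (rad/s): [1.89, 1.89, 2.22, 3.14, 3.14, 3.14].

## Interface

Orientations are given as a unit quaternion [x, y, z, w].
In Python, from station import telemetry, cams, ticket gives the robot as it stands.
- The arm moves only by the tool step_arm, never from a script. Its arguments are lists of equal length, an entry for each row: "claw": the opening, from -1 (shut) to 1 (fully open), so that 0 is half open; "offset": the shift along the tool's x, y, z in m, a list of three; "roll": the turn about the tool's z in degrees. A call has 1 to 20 rows; each row is the pose to reach, as a shift and turn from the pose commanded when the call began, along the tool's axes at that moment; what a row does not reach only later rows make up. A row lasts 1/8 s, in which the tool goes at most 62.5 mm and 10.7 degrees, less where a joint would pass 70% of its speed; a pose out of reach is approached as far as the arm can. A call with a gripper value outside its range is refused whole. The fingers move at their own pace and stop on an object; the grip force is fixed at half the most. Time passes only in rows, so rows that repeat a pose let the fingers close. It gives the time, the measured TCP pose, the force and the opening at its end, in the units of the state.
- telemetry.observe(): the state, without advancing time (a new reading comes with each control period).
- cams.snapshot(name): name is "side" or "top"; returns the picture (400x640x3 uint8, red, green, blue); there is no depth.
- cams.get_calibration(name): a dict with "fx", "fy", "cx", "cy" (pixels), "k1" (the pictures are not rectified: a ray, as slopes to the right and down, at radius r is drawn at 1 + k1 r^2 times it, then the intrinsics apply), "rvec" (rotation vector, rad) and "tvec" (3), from world to camera coordinates, as OpenCV has them. Camera axes: x right, y down, z forward; pixel columns grow to the right and rows downward; lengths in m; the calibration is good to about 2 mm. A picture is of the moment at which its call begins. get_calibration takes no time and is no camera call.
- ticket.sign_off(): hands the job in, once; it reports no verdict.
Trained networks look in the newest picture that a camera, given by its name, has taken for a name from the list of things; names that differ only in an ending like _2 or _b are one class to them, and where a whole thing is asked for, a point or a joint stands for the part that bears it (a point fixed in the world has none). Each returns a list of dicts, best first, with "score" (0 to 1); they miss things now and then, are a little off and sometimes report something else, mostly with a low value. They report only what shows in the picture. A call takes as long as a camera call. They do not tell look-alikes from the thing itself.
- cams.spot_in(camera, label): "position" ([column, row] in pixels, amid what is visible of it).
- cams.regions_of(camera, label): "mask" (400x640 bool, what is visible of it) and "position" ([column, row] in pixels, amid what is visible of it).
The state is a dict: "time_s": time; "joints": joint angles; "dq": joint speeds; "effort": joint torques, N m; "eef_pos": TCP position; "tool_rot": TCP orientation; "contact_force": force on the tool from outside, world axes, zero at the start; "ft_torque": the same for the moment, N m; "gripper_width": finger opening in m.
Only numpy, scipy, OpenCV 4.12 (cv2) and the standard library are available. Lean on these libraries where they do the work, as an engineer would, in place of code of your own. Each camera call takes 0.05 s, during which the arm holds its last target. There are 200 camera calls.

## Task

Load the three spacer rings that fit into the grey upright tube, so that they lie flat in one column: the thickest goes in first, then the middle one, and the thinnest on top. Leave the wide ring where it lies in the tray, and do not shift or tip the paint pot, the brush jar or the water jar.

Things in the scene. Friction and masses are not known exactly. Their poses are not given: they have to be found in the camera images.
- ring_thick: thickest ring: flat plain steel spacer ring, outside diameter 46 mm, bore 26 mm, 18 mm thick, lying flat in the tray; origin at the ring's centre, halfway up its thickness; z is its axis (the ring is the same either way up)
- ring_medium: middle ring: flat plain steel spacer ring, outside diameter 46 mm, bore 26 mm, 12 mm thick, lying flat in the tray; origin at the ring's centre, halfway up its thickness; z is its axis (the ring is the same either way up)
- ring_thin: thinnest ring: flat plain steel spacer ring, outside diameter 46 mm, bore 26 mm, 7 mm thick, lying flat in the tray; origin at the ring's centre, halfway up its thickness; z is its axis (the ring is the same either way up)
- ring_wide: wide ring that does not fit the tube: flat plain steel spacer ring, outside diameter 58 mm, bore 36 mm, 12 mm thick, lying flat in the tray; origin at the ring's centre, halfway up its thickness; z is its axis (the ring is the same either way up)
- magazine: spacer magazine, fixed: plywood foot 104 x 104 x 8 mm, on its middle an upright slippery grey plastic tube, open on top, 58 mm outside, top 50 mm above the table. Two steel posts (diameter 8 mm, 80 mm high above the table) stand 42 mm from the tube's axis on its own +y and -y sides; free room beside the mouth is along its own x. Origin on the tube's axis at table level; z up
- tube_mouth (a point): centre of the tube's open mouth, level with its rim, 50 mm above the table; axes as the magazine's. The tube is 49 mm wide inside; over its top 5 mm the inside flares out to 55 mm
- tube_floor (a point): centre of the tube's inner floor, 8 mm above the table (42 mm below the rim)
- tray: shallow blue plastic tray, fixed to the table, 228 mm along its own x by 250 mm along its own y over the outside; its floor lies 5 mm and its rim 15 mm above the table, rim 5 mm thick. Origin at the middle of its underside, 3 mm above the table, z up. The four rings lie near its four corners, any ring at any corner, the paint pot in its middle
- paint_pot: low round lidded paint pot, diameter 90 mm, 32 mm high, loose in the middle of the tray; origin at the centre of its underside, z up
- brush_jar: glass jar with brushes sticking out of it, jar about 70 mm wide, 235 mm high over the brushes, loose, standing beyond the gap between tray and magazine; origin at its underside, z up
- water_jar: empty clear glass jar, diameter 60 mm, 91 mm high, loose, standing just beyond the magazine; origin at the centre of its underside, z up
There are look-alikes about, which are no part of the job. Leave any yellow look-alike of the ring_thick alone.

How it is judged:
On the way, in this order (a step that is already met when the one before it is completed fails the run):
1. the thickest spacer ring lies flat in the tube, on its floor (z of ring_thick in the frame of magazine between 0.015 and 0.019 m and horizontal distance between ring_thick and tube_floor below 0.004 m and angle between the z axis of ring_thick and the z axis of magazine, either way round below 0.1 rad), for 0.2 s.
2. the middle spacer ring lies flat in the tube, on the thickest ring (z of ring_medium in the frame of magazine between 0.03 and 0.034 m and horizontal distance between ring_medium and tube_floor below 0.004 m and angle between the z axis of ring_medium and the z axis of magazine, either way round below 0.1 rad), for 0.2 s.
3. the thinnest spacer ring lies flat in the tube, on top of the column (z of ring_thin in the frame of magazine between 0.0395 and 0.0435 m and horizontal distance between ring_thin and tube_floor below 0.004 m and angle between the z axis of ring_thin and the z axis of magazine, either way round below 0.1 rad), for 0.2 s.
At the end, for the whole second after the job is handed in: All three 46 mm rings lie still and flat (within 0.1 rad of square to the tube) inside the tube, within 4 mm of its axis: the thickest on the floor, the middle one on it, the thinnest on top, their centres 17, 32 and 41.5 mm above the magazine's underside within 2 mm (all of step 1 and all of step 2 and all of step 3 and linear speed of each of ring_thick, ring_medium, ring_thin below 0.01 m/s); the robot touches nothing.
It fails at once if the wide ring is pushed more than 25 mm from its place (distance of ring_wide from where it was at the start of the episode above 0.025 m).
It fails at once if the paint pot is pushed more than 25 mm from its place (distance of paint_pot from where it was at the start of the episode above 0.025 m).
It fails at once if the brush jar is pushed more than 25 mm from its place (distance of brush_jar from where it was at the start of the episode above 0.025 m).
It fails at once if the water jar is pushed more than 25 mm from its place (distance of water_jar from where it was at the start of the episode above 0.025 m).
It fails at once if the paint pot, brush jar or water jar is tipped by more than 0.35 rad (angle between any of paint_pot, brush_jar, water_jar's own z axis and vertical above 0.35 rad).
It also fails if it takes over 72 s, if anything falls off the work surface, if the arm or the gripper's body presses on something with over 40 N, if the wrist force passes 120 N, or if a joint passes its speed limit or range.

## Working session

There is one attempt and no reset: what is moved stays moved. The work goes in short steps, Python scripts to look and compute and a tool call to move; the robot and the scene stay as the last step left them, time stands still between calls to the robot, and variables do not carry over. Pictures are saved under pics/ and viewed, about 8 in all and at most 12, crops included, and the job is handed in when it is done.

Besides the shell and the picture viewer there is one more tool, called after "Call:" as name([rows], argument=value, ...), one row to a line, values as JSON. step_arm: Moves the arm, as the interface text tells. Its arguments: {"type":"object","properties":{"claw":{"type":"array","items":{"type":"number"}},"offset":{"type":"array","items":{"type":"array","items":{"type":"number"}}},"roll":{"type":"array","items":{"type":"number"}}},"required":["claw","offset","roll"]}

```bash
ls; mkdir -p pics
cat > h.py <<'E'
import numpy as np, cv2
from station import telemetry, cams, ticket
def snap(n,f):
    im=cams.snapshot(n); cv2.imwrite('pics/'+f,im[:,:,::-1]); return im
def cal(n):
    c=cams.get_calibration(n); R=cv2.Rodrigues(np.array(c['rvec'],float))[0]; return c,R,np.array(c['tvec'],float).ravel()
def ray(n,p):
    c,R,t=cal(n); d=np.array([(p[0]-c['cx'])/c['fx'],(p[1]-c['cy'])/c['fy']]); u=d.copy()
    for _ in range(30): u=d/(1+c['k1']*(u@u))
    return -R.T@t, R.T@np.array([u[0],u[1],1.])
def onz(n,p,z):
    o,d=ray(n,p); return o+d*(z-o[2])/d[2]
def proj(n,P):
    c,R,t=cal(n); q=R@np.array(P,float)+t; u=q[:2]/q[2]; u=u*(1+c['k1']*(u@u)); return u*[c['fx'],c['fy']]+[c['cx'],c['cy']]
E
python3 - <<'E'
from h import *
for n in('top','side'):
    snap(n,n+'0.png'); o,d=ray(n,(320,200)); print(n,o,d)
    for l in ['ring_thick','ring_medium','ring_thin','ring_wide','magazine','tube_mouth','tray','paint_pot','brush_jar','water_jar']:
        for r in cams.spot_in(n,l)[:5]:
            print(l,round(r['score'],2),np.round(r['position'],1),np.round(onz(n,r['position'],.015)[:2],3))
print(telemetry.observe())
E
```

```text
pics
top [0.30800069 0.23728729 1.07307226] [ 0.20521269  0.00099535 -0.97873512]
ring_thick 0.8 [261.3 222.1] [0.473 0.383]
ring_thick 0.78 [265.4 284.3] [0.323 0.368]
ring_thick 0.54 [205.3 209.5] [0.504 0.523]
ring_medium 0.76 [327.3 185.2] [0.568 0.22 ]
ring_thin 0.75 [318.4 230. ] [0.454 0.242]
ring_wide 0.55 [276.8 165.1] [0.62  0.349]
magazine 0.59 [424.7 218.8] [ 0.484 -0.021]
tube_mouth 0.82 [424.9 222.6] [ 0.474 -0.021]
paint_pot 0.97 [292.3 198.1] [0.534 0.308]
brush_jar 0.6 [377.5 124.8] [0.73 0.09]
water_jar 0.94 [425.  145.6] [ 0.674 -0.03 ]
side [0.54999149 1.01523587 0.59103384] [-0.04119888 -0.82499522 -0.56372855]
ring_thick 0.95 [330.7 297.6] [0.5   0.523]
ring_thick 0.82 [334.9 248.7] [0.481 0.377]
ring_thick 0.64 [401.4 242.8] [0.318 0.36 ]
ring_wide 0.71 [284.8 244.6] [0.6   0.359]
magazine 0.73 [326.1 167.5] [ 0.48  -0.015]
tube_mouth 0.81 [325.  166.8] [ 0.484 -0.02 ]
paint_pot 0.84 [317.7 230.2] [0.519 0.307]
brush_jar 0.92 [245.8 167.8] [ 0.741 -0.018]
brush_jar 0.57 [327.9 166.5] [ 0.474 -0.022]
brush_jar 0.16 [268.9 159.9] [ 0.67  -0.071]
water_jar 0.76 [273.1 157.8] [ 0.657 -0.086]
water_jar 0.2 [320.8 228.2] [0.511 0.299]
{'time_s': 1.1, 'joints': array([ 1.11018043e+00,  1.16019583e-01,  1.44160826e+00, -1.62480282e-05,
        1.58400268e+00, -3.78125397e-02]), 'dq': array([ 0.00068283, -0.00105866, -0.00124388, -0.00162528,  0.0022958 ,
       -0.00124687]), 'effort': array([ 1.67169446e-04, -7.31740236e+01, -6.32660007e+01,  2.38647885e-05,
        4.52868717e-04, -6.84004021e-05]), 'eef_pos': array([0.27698671, 0.61555502, 0.2312848 ]), 'tool_rot': array([ 2.09830685e-01,  9.77737737e-01, -2.03525849e-05,  3.20242881e-06]), 'contact_force': array([ 0.4494924 , -0.61273013, -0.91421221]), 'ft_torque': array([-0.0185545 , -0.01013616,  0.02446756]), 'gripper_width': 0.08597571120313088}
```

View pics/top0.png

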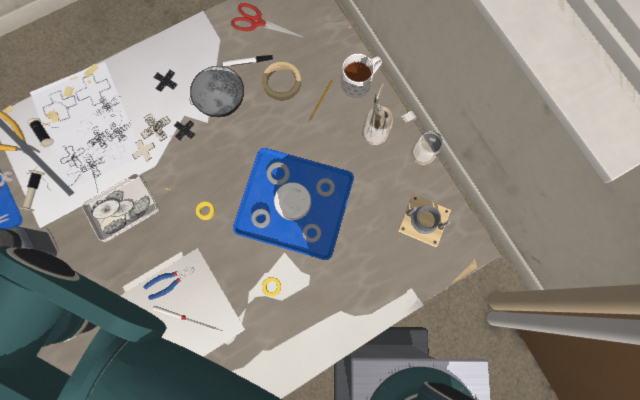

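View pics/side0.png

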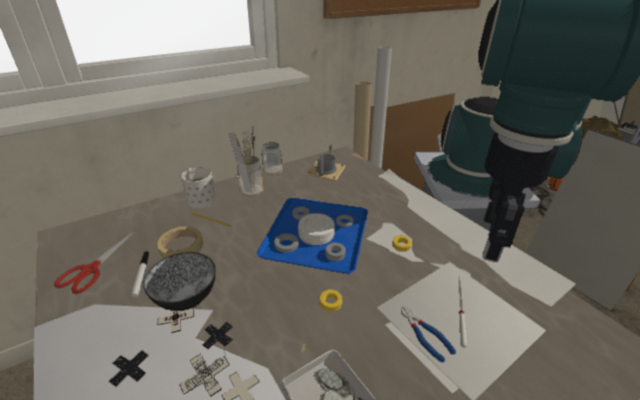

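The top picture shows the tray with the wide ring at (276,173) and three smaller rings at (325,187), (311,233) and (261,218). The magazine is at (425,219), and the yellow look-alikes at (205,210) and (271,286) lie outside the tray. Next I'll enlarge the crops to tell the thicknesses apart.

Run:
```python
from h import *
a=cv2.imread('pics/top0.png');b=cv2.imread('pics/side0.png')
R=lambda im,x,y,w,h,W,H:cv2.resize(im[y:y+h,x:x+w],(W,H),interpolation=cv2.INTER_CUBIC)
A=R(a,225,140,140,125,400,357);B=R(b,255,190,120,90,400,300)
M=R(a,390,185,75,70,400,373);N=R(b,295,140,60,50,400,333)
pad=lambda i:cv2.copyMakeBorder(i,0,0 if i.shape[0]>=300 else 0,0,0,0)
row=lambda p,q:np.hstack([cv2.resize(p,(400,300)),cv2.resize(q,(400,300))])
cv2.imwrite('pics/c0.png',np.vstack([row(A,B),row(M,N)]))
# blobs: non-blue within tray
im=a
hsv=cv2.cvtColor(im,cv2.COLOR_BGR2HSV)
blue=((hsv[:,:,0]>95)&(hsv[:,:,0]<125)&(hsv[:,:,1]>150)).astype(np.uint8)
for n,im in(('top',a),('side',b)):
    hsv=cv2.cvtColor(im,cv2.COLOR_BGR2HSV)
    blue=((hsv[:,:,0]>95)&(hsv[:,:,0]<130)&(hsv[:,:,1]>130)).astype(np.uint8)
    k,l,s,c=cv2.connectedComponentsWithStats(blue)
    i=[j for j in range(1,k) if (n=='top' and 200<c[j][0]<360 and s[j][4]>1500) or (n=='side' and 250<c[j][0]<380 and s[j][4]>1500)][0]
    cs,_=cv2.findContours((l==i).astype(np.uint8),cv2.RETR_CCOMP,cv2.CHAIN_APPROX_NONE)
    for q in cs:
        if cv2.contourArea(q)>60 :
            e=cv2.fitEllipse(q); print(n,cv2.contourArea(q),np.round(e[0],1),np.round(e[1],1),round(e[2]))
            if cv2.contourArea(q)>5000:
                bx=cv2.boxPoints(cv2.minAreaRect(q))
                ap=cv2.approxPolyDP(cv2.convexHull(q),8,True)[:,0]; print([np.round(onz(n,p,.015)[:2],3) for p in ap])
            else: print(np.round(onz(n,e[0],.012)[:2],3))
```

```text
top 9045.5 [293.4 203.3] [105.  117.9] 101
[array([0.662, 0.393]), array([0.598, 0.158]), array([0.386, 0.218]), array([0.448, 0.449])]
top 309.0 [311.4 232.6] [19.8 20. ] 37
[0.448 0.259]
top 330.0 [260.6 217.9] [20.4 20.8] 120
[0.484 0.386]
top 313.0 [325.1 186.9] [20.  20.1] 20
[0.564 0.226]
top 1651.0 [288.7 194.2] [35.6 64.9] 152
[0.545 0.317]
side 5761.5 [316.  235.5] [ 72.3 110.2] 90
[array([0.663, 0.384]), array([0.598, 0.165]), array([0.384, 0.223]), array([0.458, 0.456])]
side 358.0 [335.  251.4] [20.3 22.6] 91
[0.481 0.383]
side 427.5 [285.9 242.5] [20.6 26.5] 86
[0.598 0.348]
side 213.0 [344.4 220.3] [14.1 19.5] 94
[0.447 0.264]
side 1266.0 [313.5 226.3] [35.1 48.5] 126
[0.529 0.287]
```

View pics/c0.png

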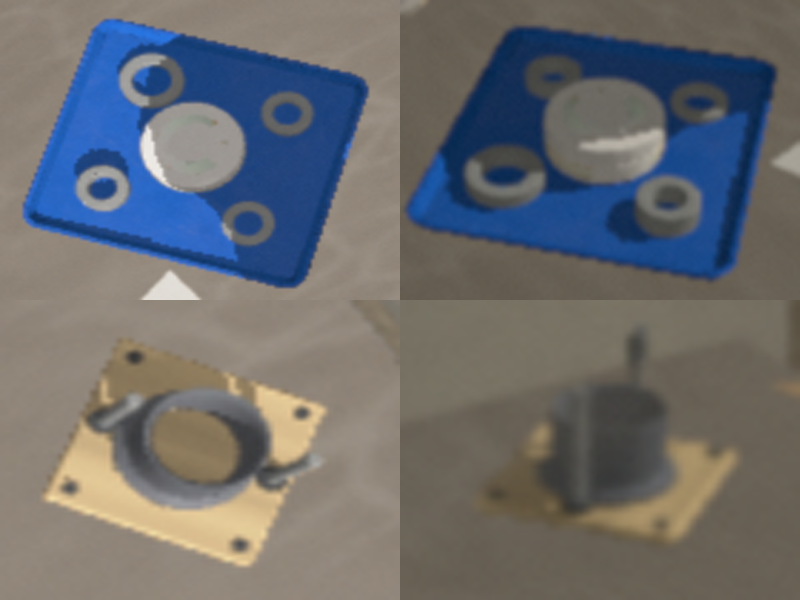

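```bash
cat > fit.py <<'E'
from h import *
from scipy.optimize import minimize
IM={n:cv2.imread(f'pics/{n}0.png').astype(float) for n in('top','side')}
th=np.linspace(0,2*np.pi,60)
def poly(n,x,y,z,r): return np.array([proj(n,(x+r*np.cos(a),y+r*np.sin(a),z)) for a in th])
S=8
def render(n,x,y,h,ro,ri,x0,y0,w):
    m=lambda P:cv2.fillPoly(np.zeros((w*S,w*S),np.uint8),[np.int32(np.round((P-[x0-.5,y0-.5])*S))],1)
    T=poly(n,x,y,.005+h,ro);B=poly(n,x,y,.005,ro)
    out=cv2.fillConvexPoly(np.zeros((w*S,w*S),np.uint8),cv2.convexHull(np.int32(np.round((np.vstack([T,B])-[x0-.5,y0-.5])*S))),1)
    hole=m(poly(n,x,y,.005+h,ri))&m(poly(n,x,y,.005,ri))
    return cv2.resize((out&(1-hole)).astype(np.float32),(w,w),interpolation=cv2.INTER_AREA)
def chroma(n): I=cv2.GaussianBlur(IM[n],(0,0),.01) if 0 else IM[n]; return I[:,:,0]/(I.sum(2)+1e-6)
for name,x,y,ro,ri in(('A',.482,.384,.023,.013),('B',.564,.226,.023,.013),('C',.448,.260,.023,.013),('W',.602,.352,.029,.018)):
  for n in('top','side'):
    res=[]
    for h in(.007,.012,.018):
        c=proj(n,(x,y,.012)); w=34; x0,y0=np.int32(c)-w//2
        C=chroma(n)[y0:y0+w,x0:x0+w]; lo,hi=np.percentile(C,5),np.percentile(C,70); a=np.clip((hi-C)/(hi-lo),0,1)
        ok=render(n,x,y,.012,ro+.006,1e-4,x0,y0,w)>0
        f=lambda p:((render(n,p[0],p[1],h,ro,ri,x0,y0,w)-a)[ok]**2).sum()
        r=minimize(f,[x,y],method='Nelder-Mead',options=dict(initial_simplex=[[x,y],[x+.006,y],[x,y+.006]],xatol=2e-4))
        res.append((h,round(r.fun,1),np.round(r.x,4).tolist()))
    print(name,n,res)
# magazine foot rectified
c,R,t=cal('top'); g=.0005; X=np.arange(.38,.58,g); Y=np.arange(-.13,.09,g)
def rect(z):
    P=np.array([[proj('top',(x,y,z)) for y in Y] for x in X],np.float32); return cv2.remap(IM['top'].astype(np.float32),P,None,cv2.INTER_CUBIC)
F=rect(.008); sat=(F[:,:,2]-F[:,:,0]); m=(sat>45).astype(np.uint8)
k,l,s,_=cv2.connectedComponentsWithStats(m); i=1+np.argmax(s[1:,4]); q=np.argwhere(l==i)[:,::-1].astype(np.int32)
(cx,cy),wh,an=cv2.minAreaRect(q); print('foot',X[0]+cy*g,Y[0]+cx*g,np.array(wh)*g,an)
bx=cv2.boxPoints(cv2.minAreaRect(q)); print(np.round([[X[0]+b*g,Y[0]+a*g] for a,b in bx],4))
cv2.imwrite('pics/rect.png',np.hstack([F,rect(.05)]).clip(0,255))
for n in('top','side'):
    for L in('brush_jar','water_jar','tube_mouth'):
        for r in cams.regions_of(n,L)[:1]:
            v,u=np.nonzero(r['mask']); j=v.argmax(); print(n,L,np.round(r['position']),u.min(),u.max(),v.min(),v.max(),np.round(onz(n,(u[j],v[j]),0),3))
E
python3 fit.py
```

```text
Traceback (most recent call last):
  File "fit.py", line 22, in <module>
    r=minimize(f,[x,y],method='Nelder-Mead',options=dict(initial_simplex=[[x,y],[x+.006,y],[x,y+.006]],xatol=2e-4))
  File "fit.py", line 21, in <lambda>
    f=lambda p:((render(n,p[0],p[1],h,ro,ri,x0,y0,w)-a)[ok]**2).sum()
                 ~~~~~~^^^^^^^^^^^^^^^^^^^^^^^^^^^^^
  File "fit.py", line 9, in render
    T=poly(n,x,y,.005+h,ro);B=poly(n,x,y,.005,ro)
                              ~~~~^^^^^^^^^^^^^^^
  File "fit.py", line 5, in poly
    def poly(n,x,y,z,r): return np.array([proj(n,(x+r*np.cos(a),y+r*np.sin(a),z)) for a in th])
                                          ~~~~^^^^^^^^^^^^^^^^^^^^^^^^^^^^^^^^^^^
  File "h.py", line 14, in proj
    c,R,t=cal(n); q=R@np.array(P,float)+t; u=q[:2]/q[2]; u=u*(1+c['k1']*(u@u)); return u*[c['fx'],c['fy']]+[c['cx'],c['cy']]
          ~~~^^^
  File "h.py", line 6, in cal
    c=cams.get_calibration(n); R=cv2.Rodrigues(np.array(c['rvec'],float))[0]; return c,R,np.array(c['tvec'],float).ravel()
ValueError: time passes only in moves, steps and waits
```

Too many calibration calls, so I'll cache the calibration and vectorise the projection.

```bash
python3 - <<'E'
s=open('h.py').read()
s=s.replace("def cal(n):","from functools import lru_cache\n@lru_cache(None)\ndef cal(n):")
i=s.index("def proj"); s=s[:i]+'''def proj(n,P):
    c,R,t=cal(n); q=np.asarray(P,float)@R.T+t; u=q[...,:2]/q[...,2:]; u=u*(1+c['k1']*(u*u).sum(-1,keepdims=True)); return u*[c['fx'],c['fy']]+[c['cx'],c['cy']]
'''
open('h.py','w').write(s)
f=open('fit.py').read()
f=f.replace("return np.array([proj(n,(x+r*np.cos(a),y+r*np.sin(a),z)) for a in th])","return proj(n,np.stack([x+r*np.cos(th),y+r*np.sin(th),0*th+z],-1))")
f=f.replace("P=np.array([[proj('top',(x,y,z)) for y in Y] for x in X],np.float32)","a,b=np.meshgrid(X,Y,indexing='ij'); P=proj('top',np.stack([a,b,0*a+z],-1)).astype(np.float32)")
open('fit.py','w').write(f)
E
python3 fit.py
```

```text
A top [(0.007, np.float64(14.0), [0.4849, 0.3861]), (0.012, np.float64(8.3), [0.4845, 0.3857]), (0.018, np.float64(4.9), [0.4839, 0.3853])]
A side [(0.007, np.float64(62.9), [0.4809, 0.3787]), (0.012, np.float64(26.0), [0.4813, 0.3814]), (0.018, np.float64(6.4), [0.4816, 0.3846])]
B top [(0.007, np.float64(4.1), [0.5651, 0.226]), (0.012, np.float64(3.3), [0.5646, 0.226]), (0.018, np.float64(5.6), [0.5638, 0.2261])]
B side [(0.007, np.float64(42.1), [0.561, 0.2235]), (0.012, np.float64(24.4), [0.5607, 0.228]), (0.018, np.float64(19.6), [0.5604, 0.2337])]
C top [(0.007, np.float64(3.7), [0.4488, 0.2592]), (0.012, np.float64(4.3), [0.4485, 0.2592]), (0.018, np.float64(6.9), [0.4482, 0.2591])]
C side [(0.007, np.float64(11.3), [0.4468, 0.2589]), (0.012, np.float64(25.9), [0.4473, 0.2612]), (0.018, np.float64(63.1), [0.4477, 0.2643])]
W top [(0.007, np.float64(10.9), [0.6004, 0.3465]), (0.012, np.float64(6.5), [0.5999, 0.3464]), (0.018, np.float64(8.2), [0.599, 0.3459])]
W side [(0.007, np.float64(32.9), [0.5978, 0.3429]), (0.012, np.float64(10.3), [0.5977, 0.3459]), (0.018, np.float64(21.9), [0.5973, 0.3479])]
foot 0.4571384048461914 -0.011290718078613288 [0.10438835 0.05243124] 23.272903442382812
[[ 0.4606 -0.0696]
 [ 0.4124 -0.0489]
 [ 0.4537  0.047 ]
 [ 0.5018  0.0263]]
top brush_jar [379. 125.] 362 392 95 144 [0.683 0.106 0.   ]
top water_jar [426. 143.] 411 442 131 163 [ 0.632 -0.017  0.   ]
top tube_mouth [425. 219.] 399 449 195 245 [ 0.421 -0.04   0.   ]
side brush_jar [247. 169.] 229 261 133 196 [0.721 0.125 0.   ]
side water_jar [272. 158.] 261 281 142 175 [0.662 0.004 0.   ]
side tube_mouth [326. 168.] 307 343 145 180 [0.464 0.039 0.   ][ WARN:0@0.832] global loadsave.cpp:1063 imwrite_ Unsupported depth image for selected encoder is fallbacked to CV_8U.
```

View pics/rect.png

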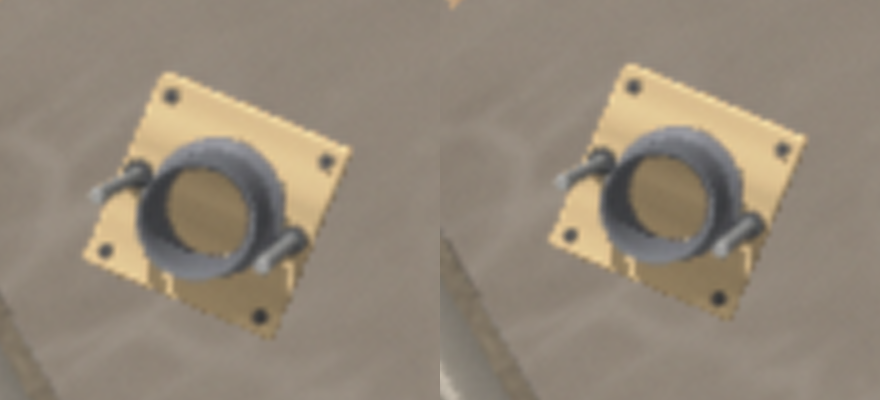

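The rectified picture shows the magazine's posts along its y axis, with magazine yaw about -23° and centre about (0.482,-0.021). The fits give thick at (.483,.385), medium at (.563,.227) and thin at (.448,.259).

```bash
cat > go.py <<'E'
import sys; from h import *; from scipy.spatial.transform import Rotation as Ro
# usage: go.py x y z yaw_of_tool_y_deg
s=telemetry.observe(); R=Ro.from_quat(s['tool_rot']).as_matrix(); p=s['eef_pos']
print('t',s['time_s'],'p',np.round(p,4),'yaw',round(np.degrees(np.arctan2(R[1,1],R[0,1])),2),'F',np.round(s['contact_force'],1),'w',round(s['gripper_width'],4))
a=list(map(float,sys.argv[1:]))
for i in range(0,len(a),4):
    d=R.T@(np.array(a[i:i+3])-p); r=np.degrees(np.arctan2(R[1,1],R[0,1]))-a[i+3]
    print('offset',np.round(d,4).tolist(),'roll',round((r+90)%180-90,1))
E
python3 go.py .483 .385 .06 26.6
```

```text
t 1.4 p [0.277  0.6156 0.2313] yaw 65.78 F [-0.2 -0.2  0.5] w 0.0855
offset [-0.2825, -0.1257, 0.1713] roll 39.2
```

Call:
step_arm([
  [-0.06,-0.03,0.03],
  [-0.12,-0.055,0.06],
  [-0.18,-0.08,0.09],
  [-0.235,-0.105,0.11],
  [-0.2825,-0.1257,0.12],
  [-0.2825,-0.1257,0.15],
  [-0.2825,-0.1257,0.17],
  [-0.2825,-0.1257,0.17],
  [-0.2825,-0.1257,0.18],
  [-0.2825,-0.1257,0.19],
  [-0.2825,-0.1257,0.195],
  [-0.2825,-0.1257,0.195],
], claw=[0.41,0.41,0.41,0.41,0.41,0.41,0.41,0.41,0.41,0.41,0.41,0.41], roll=[10,20,30,39.2,39.2,39.2,39.2,39.2,39.2,39.2,39.2,39.2])

```text
time_s: 2.9
eef_pos: [0.4828, 0.3851, 0.036]
tool_rot: [0.526, 0.851, -0.0, -0.0]
contact_force: [-0.1, -0.1, -0.1]
gripper_width: 0.0603
```

```bash
python3 - <<'E'
from h import *
snap('top','t1.png');snap('side','s1.png')
a=cv2.imread('pics/top0.png')*0+cv2.imread('pics/t1.png');b=cv2.imread('pics/s1.png')
for n,i in(('top',a),('side',b)):
    x,y=np.int32(proj(n,(.483,.385,.03))); c=i[y-45:y+45,x-60:x+60]; r=cv2.resize(c,(400,300),interpolation=cv2.INTER_CUBIC)
    out=r if n=='top' else np.hstack([out,r])
cv2.imwrite('pics/c1.png',out)
E
python3 go.py .483 .385 .02 26.6
```

```text
t 3.0 p [0.4831 0.3852 0.0366] yaw 26.58 F [ 0.2  0.4 -0.1] w 0.0604
offset [-0.0001, -0.0002, 0.0166] roll -0.0
```

View pics/c1.png

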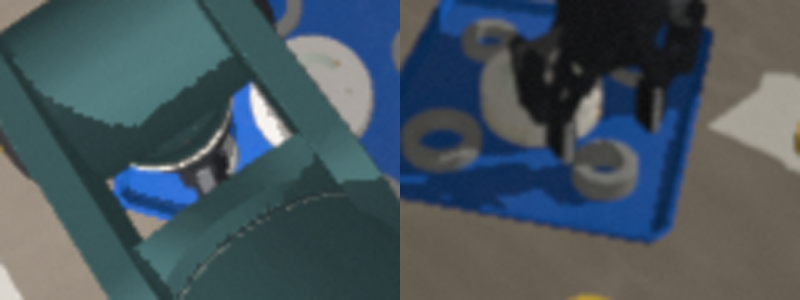

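Run:
```python
from h import *
x,y=np.int32(proj('side',(.483,.385,.03)))
d=np.array([.894,.448])
for s in(-.037,.037):
  for z in(.0366,.041,.046):
    P=np.array([.483,.385])+s*d
    q=proj('side',(*P,z)); print(s,z,np.round((q-[x-60,y-45])*3.33+[400,0]))
```

```text
-0.037 0.0366 [647. 127.]
-0.037 0.041 [647. 122.]
-0.037 0.046 [648. 117.]
0.037 0.0366 [555. 160.]
0.037 0.041 [555. 156.]
0.037 0.046 [556. 150.]
```

The side picture shows both fingertips at about TCP height, straddling the thick ring at crop (604,168). The robot agrees with the top camera to about 1 mm. Next I go down and grip.

Call:
step_arm([
  [0,0.001,0.01],
  [0,0.001,0.018],
  [0,0.001,0.025],
  [0,0.001,0.025],
  [0,0.001,0.025],
  [0,0.001,0.025],
  [0,0.001,0.025],
  [0,0.001,0.025],
  [0,0.001,0.025],
  [0,0.001,0.025],
  [0,0.001,0.005],
  [0,0.001,-0.02],
], claw=[0.41,0.41,0.41,0.41,-0.6,-0.6,-0.6,-0.6,-0.6,-0.6,-0.6,-0.6], roll=[0,0,0,0,0,0,0,0,0,0,0,0])

```text
time_s: 4.5
eef_pos: [0.4837, 0.3853, 0.0574]
tool_rot: [0.526, 0.851, -0.0, -0.0]
contact_force: [-0.6, 0.4, 0.8]
gripper_width: 0.0431
```

```bash
python3 go.py .483 .385 .12 26.6 .4825 -.021 .12 -23.3 .4825 -.021 .065 -23.3
```

```text
t 4.5 p [0.4837 0.3853 0.0574] yaw 26.58 F [-0.6  0.4  0.8] w 0.0431
offset [-0.0, -0.0008, -0.0626] roll -0.0
offset [-0.3629, -0.1829, -0.0625] roll 49.9
offset [-0.3629, -0.1828, -0.0075] roll 49.9
```

Run:
```python
from h import *
snap('side','s2.png'); b=cv2.imread('pics/s2.png')
x,y=np.int32(proj('side',(.483,.385,.04))); cv2.imwrite('pics/c2.png',cv2.resize(b[y-45:y+45,x-60:x+60],(480,360),interpolation=cv2.INTER_CUBIC))
s=telemetry.observe();print(s['gripper_width'],s['contact_force'])
```

```text
0.04266694232415223 [1.45131297 0.74027987 3.51132911]
```

View pics/c2.png

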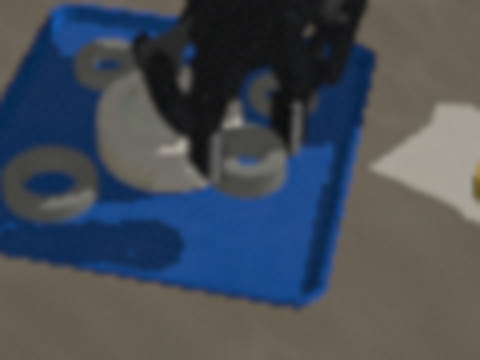

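The ring is held and lifted, flat between the pads at crop (248,162). Now I carry it over the mouth.

Call:
step_arm([
  [0,0,-0.03],
  [0,0,-0.062],
  [-0.05,-0.025,-0.062],
  [-0.1,-0.05,-0.062],
  [-0.15,-0.075,-0.062],
  [-0.2,-0.1,-0.062],
  [-0.25,-0.125,-0.062],
  [-0.3,-0.15,-0.062],
  [-0.34,-0.17,-0.062],
  [-0.363,-0.183,-0.062],
  [-0.363,-0.183,-0.062],
  [-0.363,-0.183,-0.04],
  [-0.363,-0.183,-0.02],
  [-0.363,-0.183,-0.01],
  [-0.363,-0.183,-0.01],
], claw=[-0.6,-0.6,-0.6,-0.6,-0.6,-0.6,-0.6,-0.6,-0.6,-0.6,-0.6,-0.6,-0.6,-0.6,-0.6], roll=[0,0,7,14,21,28,35,42,50,50,50,50,50,50,50])

```text
time_s: 6.42
eef_pos: [0.4823, -0.0207, 0.0657]
tool_rot: [0.836, 0.549, -0.001, -0.0]
contact_force: [0.6, 0.3, -1.0]
gripper_width: 0.0428
```

```bash
python3 - <<'E'
from h import *
snap('top','t3.png');snap('side','s3.png')
out=[]
for n in('top','side'):
    i=cv2.imread(f'pics/{n[0]}3.png'); x,y=np.int32(proj(n,(.4825,-.021,.05))); out.append(cv2.resize(i[y-33:y+33,x-44:x+44],(400,300),interpolation=cv2.INTER_CUBIC))
cv2.imwrite('pics/c3.png',np.hstack(out))
E
python3 go.py .4825 -.021 .053 -23.3
```

```text
t 6.525 p [ 0.4829 -0.0209  0.0668] yaw -23.41 F [-0.6  0.4  0. ] w 0.0431
offset [-0.0003, -0.0004, 0.0138] roll -0.1
```

View pics/c3.png

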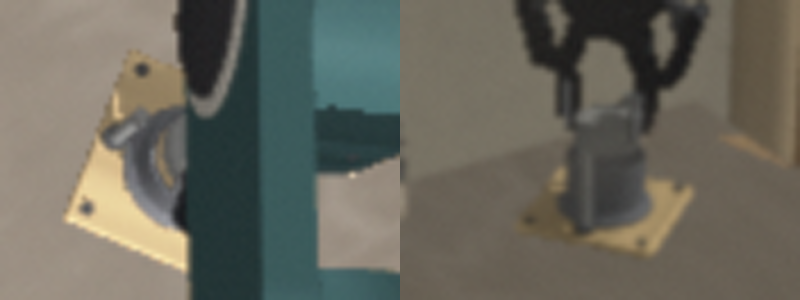

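The ring at crop (608,130) is centred over the mouth at (606,150). Descending and releasing.

Call:
step_arm([
  [0,0,0.007],
  [0,0,0.0135],
  [0,0,0.0135],
  [0,0,0.0135],
  [0,0,0.0135],
  [0,0,0.0135],
  [0,0,0],
  [0,0,-0.03],
  [0,0,-0.06],
  [0,0,-0.06],
  [0,0,-0.06],
], claw=[-0.6,-0.6,-0.6,0.4,0.4,0.4,0.4,0.4,0.4,0.4,0.4], roll=[0,0,0,0,0,0,0,0,0,0,0])

```text
time_s: 7.9
eef_pos: [0.4826, -0.021, 0.1264]
tool_rot: [0.836, 0.549, 0.0, 0.0]
contact_force: [0.3, -0.4, -0.4]
gripper_width: 0.06
```

```bash
python3 go.py .5646 .226 .125 27 .5646 .226 .03 27 .5646 .226 .008 27
```

```text
t 7.9 p [ 0.4826 -0.021   0.1264] yaw -23.43 F [ 0.3 -0.4 -0.4] w 0.06
offset [0.2593, -0.023, 0.0014] roll -50.4
offset [0.2593, -0.023, 0.0964] roll -50.4
offset [0.2593, -0.023, 0.1184] roll -50.4
```

Call:
step_arm([
  [0.05,-0.005,0],
  [0.1,-0.01,0],
  [0.15,-0.015,0],
  [0.2,-0.02,0],
  [0.259,-0.023,0],
  [0.259,-0.023,0.03],
  [0.259,-0.023,0.06],
  [0.259,-0.023,0.08],
  [0.259,-0.023,0.092],
  [0.259,-0.023,0.092],
], claw=[0.4,0.4,0.4,0.4,0.4,0.4,0.4,0.4,0.4,0.4], roll=[-10,-20,-30,-40,-50.4,-50.4,-50.4,-50.4,-50.4,-50.4])

```text
time_s: 9.15
eef_pos: [0.5643, 0.2255, 0.0338]
tool_rot: [0.523, 0.852, -0.0, -0.0]
contact_force: [0.3, 0.2, 0.0]
gripper_width: 0.0595
```

```bash
python3 - <<'E'
from h import *
snap('top','t4.png');snap('side','s4.png')
out=[]
for n,P in(('top',(.4825,-.021,.05)),('side',(.5646,.226,.03))):
    i=cv2.imread(f'pics/{n[0]}4.png'); x,y=np.int32(proj(n,P)); out.append(cv2.resize(i[y-33:y+33,x-44:x+44],(400,300),interpolation=cv2.INTER_CUBIC))
cv2.imwrite('pics/c4.png',np.hstack(out))
E
python3 go.py .5646 .226 .008 27
```

```text
t 9.25 p [0.565  0.2258 0.0352] yaw 26.96 F [-0.9  0.4  0.2] w 0.0598
offset [0.0004, -0.0003, 0.0272] roll -0.0
```

View pics/c4.png

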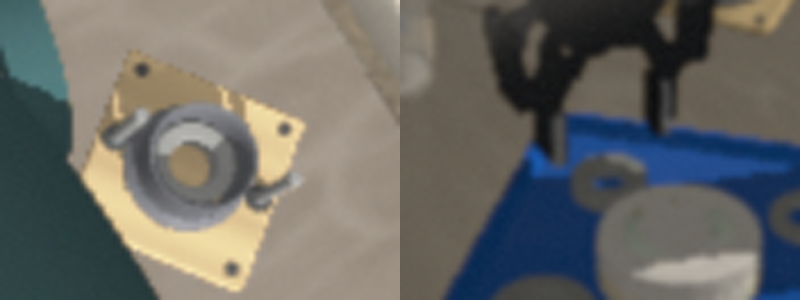

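The left crop shows the thick ring lying flat and centred deep in the tube, around (190,160). The right crop shows the fingers straddling the medium ring. Next: grip the medium ring.

Call:
step_arm([
  [0,0,0.01],
  [0,0,0.018],
  [0,0,0.026],
  [0,0,0.026],
  [0,0,0.026],
  [0,0,0.026],
  [0,0,0.026],
  [0,0,0.026],
  [0,0,0.026],
  [0,0,0.01],
  [0,0,-0.03],
  [0,0,-0.07],
  [0,0,-0.09],
  [0,0,-0.09],
], claw=[0.4,0.4,0.4,0.4,-0.6,-0.6,-0.6,-0.6,-0.6,-0.6,-0.6,-0.6,-0.6,-0.6], roll=[0,0,0,0,0,0,0,0,0,0,0,0,0,0])

```text
time_s: 11.0
eef_pos: [0.5649, 0.2259, 0.1255]
tool_rot: [0.523, 0.853, 0.001, 0.001]
contact_force: [-1.0, 0.4, -2.2]
gripper_width: 0.0424
```

```bash
python3 go.py .4825 -.021 .125 -23.3 .4825 -.021 .065 -23.3
```

```text
t 11.0 p [0.5649 0.2259 0.1255] yaw 26.98 F [-1.   0.4 -2.2] w 0.0424
offset [-0.1826, -0.1855, 0.0002] roll 50.3
offset [-0.1826, -0.1856, 0.0602] roll 50.3
```

Call:
step_arm([
  [-0.035,-0.035,0],
  [-0.07,-0.07,0],
  [-0.105,-0.105,0],
  [-0.14,-0.14,0],
  [-0.165,-0.17,0],
  [-0.1826,-0.1855,0],
  [-0.1826,-0.1855,0],
  [-0.1826,-0.1855,0.03],
  [-0.1826,-0.1855,0.055],
  [-0.1826,-0.1855,0.065],
  [-0.1826,-0.1855,0.07],
  [-0.1826,-0.1855,0.0725],
  [-0.1826,-0.1855,0.0725],
], claw=[-0.6,-0.6,-0.6,-0.6,-0.6,-0.6,-0.6,-0.6,-0.6,-0.6,-0.6,-0.6,-0.6], roll=[10,20,30,40,50.3,50.3,50.3,50.3,50.3,50.3,50.3,50.3,50.3])

```text
time_s: 12.62
eef_pos: [0.4823, -0.0211, 0.0523]
tool_rot: [0.835, 0.55, 0.0, 0.0]
contact_force: [-0.9, -0.5, -1.2]
gripper_width: 0.0426
```

```bash
python3 - <<'E'
from h import *
snap('side','s5.png')
n='side';i=cv2.imread('pics/s5.png'); x,y=np.int32(proj(n,(.4825,-.021,.05)));cv2.imwrite('pics/c5.png',cv2.resize(i[y-33:y+33,x-44:x+44],(400,300),interpolation=cv2.INTER_CUBIC))
E
python3 go.py .4825 -.021 .0515 -23.3
```

```text
t 12.675 p [ 0.4823 -0.0211  0.0524] yaw -23.32 F [-1.   0.7 -1.5] w 0.0423
offset [0.0002, 0.0001, 0.0009] roll -0.0
```

View pics/c5.png

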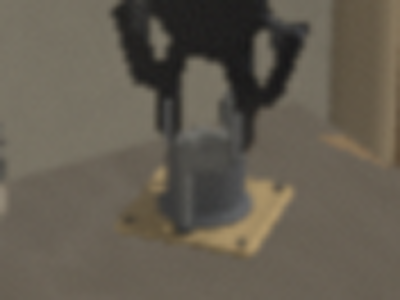

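The ring at (207,140) sits centred at the mouth, with the wrist force near its weight only. Releasing and moving on.

Call:
step_arm([
  [0,0,0],
  [0,0,0],
  [0,0,0],
  [0,0,0],
  [0,0,-0.02],
  [0,0,-0.05],
  [0,0,-0.075],
  [0,0,-0.075],
], claw=[0.4,0.4,0.4,0.4,0.4,0.4,0.4,0.4], roll=[0,0,0,0,0,0,0,0])

```text
time_s: 13.68
eef_pos: [0.4828, -0.0212, 0.1286]
tool_rot: [0.835, 0.55, 0.001, 0.001]
contact_force: [0.0, -0.5, 0.5]
gripper_width: 0.0597
```

```bash
python3 go.py .4488 .2592 .03 -59
```

```text
t 13.675 p [ 0.4828 -0.0212  0.1286] yaw -23.33 F [ 0.  -0.5  0.5] w 0.0597
offset [0.2439, -0.1426, 0.0984] roll 35.7
```

Call:
step_arm([
  [0.045,-0.025,0],
  [0.09,-0.05,0],
  [0.135,-0.075,0],
  [0.18,-0.1,0],
  [0.22,-0.125,0],
  [0.244,-0.1425,0.01],
  [0.244,-0.1425,0.04],
  [0.244,-0.1425,0.07],
  [0.244,-0.1425,0.09],
  [0.244,-0.1425,0.096],
  [0.244,-0.1425,0.096],
], claw=[0.4,0.4,0.4,0.4,0.4,0.4,0.4,0.4,0.4,0.4,0.4], roll=[7,14,21,28,35.7,35.7,35.7,35.7,35.7,35.7,35.7])

```text
time_s: 15.05
eef_pos: [0.4479, 0.2593, 0.031]
tool_rot: [0.964, 0.267, 0.0, -0.0]
contact_force: [-0.7, -0.5, 1.3]
gripper_width: 0.0599
```

```bash
python3 - <<'E'
from h import *
snap('top','t6.png');snap('side','s6.png')
out=[]
for n,P in(('top',(.4825,-.021,.05)),('side',(.4488,.2592,.03))):
    i=cv2.imread(f'pics/{n[0]}6.png'); x,y=np.int32(proj(n,P)); out.append(cv2.resize(i[y-33:y+33,x-44:x+44],(400,300),interpolation=cv2.INTER_CUBIC))
cv2.imwrite('pics/c6.png',np.hstack(out))
E
python3 go.py .4488 .2592 .007 -59
```

```text
t 15.15 p [0.4483 0.2595 0.0318] yaw -59.03 F [-0.9 -0.4 -0.4] w 0.0599
offset [0.0003, 0.0005, 0.0248] roll -0.0
```

View pics/c6.png

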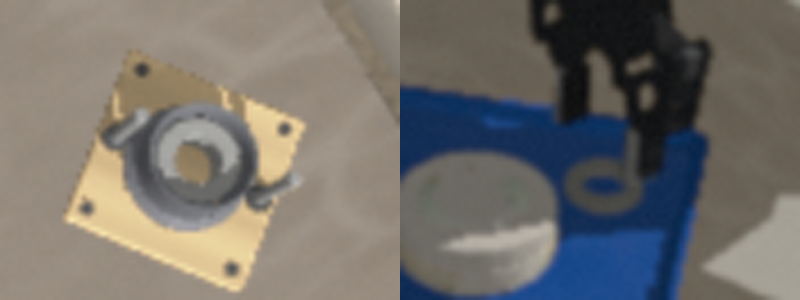

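The left crop shows the medium ring flat on the thick one, higher in the tube. On the right the fingers straddle the thin ring. Next: grip the thin ring.

Call:
step_arm([
  [0,0,0.01],
  [0,0,0.018],
  [0,0,0.0235],
  [0,0,0.0235],
  [0,0,0.0235],
  [0,0,0.0235],
  [0,0,0.0235],
  [0,0,0.0235],
  [0,0,0.0235],
  [0,0,0.0235],
], claw=[0.4,0.4,0.4,0.4,-0.6,-0.6,-0.6,-0.6,-0.6,-0.6], roll=[0,0,0,0,0,0,0,0,0,0])

```text
time_s: 16.4
eef_pos: [0.4481, 0.2596, 0.0082]
tool_rot: [0.964, 0.267, 0.0, -0.0]
contact_force: [-1.8, -0.6, 7.2]
gripper_width: 0.0412
```

Call:
step_arm([
  [0,0,-0.02],
  [0,0,-0.06],
  [0,0,-0.1],
  [0,0,-0.115],
  [0,0,-0.115],
], claw=[-0.6,-0.6,-0.6,-0.6,-0.6], roll=[0,0,0,0,0])

```text
time_s: 17.02
eef_pos: [0.448, 0.2595, 0.1227]
tool_rot: [0.964, 0.267, 0.001, -0.0]
contact_force: [0.1, -0.5, -1.5]
gripper_width: 0.0411
```

```bash
python3 - <<'E'
from h import *
snap('side','s7.png')
n='side';i=cv2.imread('pics/s7.png'); x,y=np.int32(proj(n,(.4488,.2592,.12)));cv2.imwrite('pics/c7.png',cv2.resize(i[y-33:y+33,x-44:x+44],(400,300),interpolation=cv2.INTER_CUBIC))
E
python3 go.py .4825 -.021 .125 -23.3  .4825 -.021 .052 -23.3
```

```text
t 17.075 p [0.4476 0.2592 0.1214] yaw -59.03 F [ 0.6 -0.4 -1.5] w 0.0415
offset [-0.1143, 0.2583, -0.0035] roll -35.7
offset [-0.1142, 0.2583, 0.0695] roll -35.7
```

View pics/c7.png

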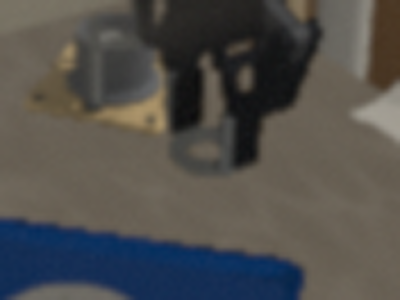

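Thin ring held level at (203,153). The 7 N reading while closing says the tips just brushed the tray floor. Carrying it to the mouth.

Call:
step_arm([
  [-0.02,0.045,0],
  [-0.04,0.09,0],
  [-0.06,0.135,0],
  [-0.08,0.18,0],
  [-0.1,0.225,0],
  [-0.114,0.258,0],
  [-0.114,0.258,0],
  [-0.114,0.258,0.03],
  [-0.114,0.258,0.05],
  [-0.114,0.258,0.06],
  [-0.114,0.258,0.066],
  [-0.114,0.258,0.069],
  [-0.114,0.258,0.069],
], claw=[-0.6,-0.6,-0.6,-0.6,-0.6,-0.6,-0.6,-0.6,-0.6,-0.6,-0.6,-0.6,-0.6], roll=[-7,-14,-21,-28,-35.7,-35.7,-35.7,-35.7,-35.7,-35.7,-35.7,-35.7,-35.7])

```text
time_s: 18.7
eef_pos: [0.483, -0.0205, 0.0536]
tool_rot: [0.835, 0.55, 0.0, 0.0]
contact_force: [-0.1, -0.5, -0.7]
gripper_width: 0.0408
```

```bash
python3 go.py .4825 -.021 .0524 -23.3
```

```text
t 18.7 p [ 0.483  -0.0205  0.0536] yaw -23.32 F [-0.1 -0.5 -0.7] w 0.0408
offset [-0.0007, -0.0003, 0.0012] roll -0.0
```

Call:
step_arm([
  [-0.0007,-0.0003,0.001],
  [-0.0007,-0.0003,0.001],
  [0,0,0.001],
  [0,0,0.001],
  [0,0,0.001],
  [0,0,0.001],
  [0,0,-0.02],
  [0,0,-0.06],
  [0,0,-0.09],
  [0.05,-0.02,-0.09],
  [0.1,-0.05,-0.09],
  [0.16,-0.08,-0.09],
  [0.16,-0.08,-0.09],
], claw=[-0.6,-0.6,0.4,0.4,0.4,0.4,0.4,0.4,0.4,0.4,0.4,0.4,0.4], roll=[0,0,0,0,0,0,0,0,0,0,0,0,0])

```text
time_s: 20.32
eef_pos: [0.4721, 0.1612, 0.1433]
tool_rot: [0.834, 0.551, 0.0, -0.0]
contact_force: [-0.1, -0.2, 0.6]
gripper_width: 0.0597
```

```bash
python3 - <<'E'
from h import *
snap('top','t8.png');snap('side','s8.png')
out=[]
for n in('top','side'):
    P=(.4825,-.021,.05)
    i=cv2.imread(f'pics/{n[0]}8.png'); x,y=np.int32(proj(n,P)); out.append(cv2.resize(i[y-25:y+25,x-33:x+33],(400,300),interpolation=cv2.INTER_CUBIC))
cv2.imwrite('pics/c8.png',np.hstack(out))
E
python3 go.py
```

```text
t 20.425 p [0.4725 0.1587 0.1432] yaw -23.22 F [ 0.4  0.4 -1. ] w 0.06
```

View pics/c8.png

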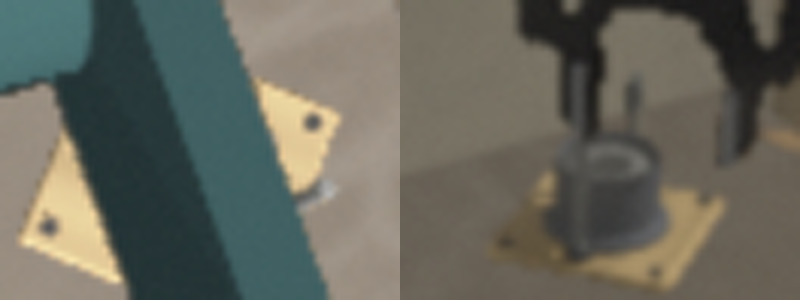

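The side view shows a ring inside the tube near the mouth, but the arm hides the top view. I'll move it clear for the final check.

Call:
step_arm([
  [0.05,-0.02,-0.03],
  [0.1,-0.04,-0.06],
  [0.15,-0.06,-0.06],
  [0.2,-0.08,-0.06],
  [0.2,-0.08,-0.06],
  [0.2,-0.08,-0.06],
], claw=[0.4,0.4,0.4,0.4,0.4,0.4], roll=[0,0,0,0,0,0])

```text
time_s: 21.18
eef_pos: [0.479, 0.3721, 0.2031]
tool_rot: [0.836, 0.549, -0.0, 0.0]
contact_force: [-0.1, -0.3, 0.1]
gripper_width: 0.0599
```

```bash
python3 - <<'E'
from h import *
snap('top','t9.png');snap('side','s9.png')
out=[];th=np.linspace(0,6.283,60)
for n in('top','side'):
    P=(.4825,-.021,.05)
    i=cv2.imread(f'pics/{n[0]}9.png'); x,y=np.int32(proj(n,P)); k=400/44
    c=cv2.resize(i[y-17:y+16,x-22:x+22],(400,300),interpolation=cv2.INTER_CUBIC); o=c.copy()
    bias=np.array([0,0]) if n=='top' else np.array([-.0025,0])
    for z,r in((.045,.023),(.045,.013)):
        q=proj(n,np.stack([.4825+bias[0]+r*np.cos(th),-.021+r*np.sin(th),0*th+z],-1)); cv2.polylines(o,[np.int32((q-[x-22,y-17]+.5)*k)],True,(0,0,255),1)
    out.append(np.vstack([c,o]))
cv2.imwrite('pics/c9.png',np.hstack(out))
E
python3 go.py
```

```text
t 21.275 p [0.479  0.3718 0.2034] yaw -23.43 F [ 0.6 -0.3  0.2] w 0.0603
```

The picture limit is reached, so I'll do the final check numerically by fitting the top ring's annulus in both views.

Run:
```python
from h import *
from scipy.optimize import minimize
th=np.linspace(0,6.283,72,endpoint=False)
for n in('top','side'):
    I=cv2.cvtColor(cv2.imread(f'pics/{n[0]}9.png'),cv2.COLOR_BGR2GRAY).astype(np.float32)
    def samp(x,y,z,r): q=proj(n,np.stack([x+r*np.cos(th),y+r*np.sin(th),0*th+z],-1)).astype(np.float32); return cv2.remap(I,q[None],None,cv2.INTER_LINEAR)[0]
    for z in(.038,.045,.050):
        f=lambda p:-(np.mean([samp(*p,z,r) for r in(.016,.018,.020)])*2-samp(*p,z,.010).mean()-samp(*p,z,.0255).mean())
        g=[(f((.4825+a,-.021+b)),a,b) for a in np.arange(-.008,.0081,.001) for b in np.arange(-.008,.0081,.001)]
        m=min(g); print(n,z,'score',round(-m[0],1),'centre',np.round([.4825+m[1],-.021+m[2]],4))
        if z==.045: print([int(samp(.4825+m[1],-.021+m[2],z,r).mean()) for r in np.arange(.004,.034,.002)], 'ring r=18 by angle',samp(.4825+m[1],-.021+m[2],z,.018)[::6].astype(int))
for n in('top','side'):
    for L in('ring_thin','ring_thick','ring_medium','ring_wide','paint_pot','water_jar','brush_jar'):
        print(n,L,[(round(r['score'],2),np.round(r['position']).tolist()) for r in cams.spot_in(n,L)[:3]])
```

```text
top 0.038 score 117.1 centre [ 0.4835 -0.022 ]
top 0.045 score 116.2 centre [ 0.4815 -0.02  ]
[127, 121, 117, 120, 140, 166, 175, 174, 164, 137, 111, 105, 107, 113, 125] ring r=18 by angle [177 178 172 170 171 167 166 171 179 175 172 177]
top 0.05 score 115.5 centre [ 0.4815 -0.019 ]
side 0.038 score 13.8 centre [ 0.4805 -0.029 ]
side 0.045 score 17.0 centre [ 0.4825 -0.021 ]
[47, 48, 51, 55, 59, 63, 66, 67, 66, 64, 62, 62, 63, 66, 70] ring r=18 by angle [ 45  49  84  47  75 102 106  97  76  45  42  42]
side 0.05 score 16.0 centre [ 0.4835 -0.013 ]
top ring_thin [(0.69, [426.0, 219.0]), (0.49, [432.0, 213.0])]
top ring_thick []
top ring_medium []
top ring_wide []
top paint_pot [(0.58, [425.0, 144.0]), (0.53, [283.0, 204.0])]
top water_jar [(0.61, [426.0, 144.0])]
top brush_jar [(0.79, [378.0, 126.0])]
side ring_thin []
side ring_thick [(0.64, [331.0, 301.0])]
side ring_medium []
side ring_wide [(0.69, [285.0, 246.0])]
side paint_pot [(0.68, [318.0, 230.0])]
side water_jar [(0.69, [274.0, 160.0])]
side brush_jar [(0.89, [248.0, 166.0])]
```

```bash
python3 -c "
from station import ticket; print(ticket.sign_off())"
```

```text
the job is handed in; nothing more can be done
None
```

I loaded the thick, medium and thin rings into the tube in that order. The job is handed in at about 22 s of the 72 s allowed; the system gave no verdict.

- **Thick and medium rings:** after each release, the top view showed the ring flat and centred in the tube.
- **Thin ring:** in the last pictures its face fitted best about 1.5 mm from the tube's axis in the top view, and on the axis in the side view. The side fit prefers the expected height of 45 mm for its upper face. Brightness is even all round in the top view, so it appears to lie flat.
- **Weaker checks:** the top view cannot tell the heights apart, and the side view's contrast was low. I had reached the picture limit, so I checked the final state by numbers only.
- **Wide ring, paint pot and jars:** the side view found them within 2 to 3 pixels of where they started, with no sign of contact. The arm hid the wide ring and part of the pot from the top view.
- **Contact forces:** the only contact force worth noting was about 7 N, when the fingertips brushed the tray floor while closing on the thin ring. The arm ended clear of everything.

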